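# Spring a treat tumbler's spindle into its stand

## Robot

A 6-joint arm with a two-finger parallel gripper is mounted at the origin on the work surface. World frame = base frame: x ahead of the robot, y to its left, z up, the work surface at z = 0. Lengths are in m, angles in rad, forces in N, time in s.
With the tool pointing down it reaches from about 0.25 to 0.725 m from the base axis. Payload 4 kg.
Tool frame: the origin (TCP) lies at the very end of the fingers, on their centre line; the grasp point (between the pads) lies 19 mm behind it (bot.pinch_z is the distance from the TCP to the grasp point, in m); z points along the fingers, x is the direction in which the jaws open and shut, and the axes are right-handed (so a half turn about z gives the same grasp; the last joint's range is limited). The gripper opens to 85 mm and grips with 20 to 120 N. Pads are 22 mm wide; open, the fingers measure 114 mm over their backs; the gripper's body (76 mm by 85 mm) begins 54 mm behind the grasp point. The pads swing forward as they close: fully open they stand 13 mm farther back than shut.
Start: joints at [-1.345, 0.241, 0.005, 1.335, 0, 1.571], TCP at [0.112, -0.487, 0.231] pointing down, gripper open.
Joint ranges: [-2.72, 2.72], [-1.05, 1.87], [-1.09, 1.28], [-1.99, 2.15], [-1.42, 1.44], [-3.14, 3.14]. Speed limits (rad/s): [2.79, 2.79, 3.14, 3.14, 3.14, 3.14].

## Interface

Orientations are given as a unit quaternion [x, y, z, w].
In Python, from workcell import bot gives the robot as it stands. The module is installed in compiled form; this text tells all that it offers.
- The arm moves only by the shell command python3 -m inch 'ROWS'. ROWS is JSON, a list of rows, each a list of 7 numbers: the shift along the tool's x, y, z scaled (see below), then the turn, a rotation vector about the tool's x, y, z scaled (see below), then the gripper command: -1 is fully open, 1 is shut, values between are in proportion. In form: [[x, y, z, wx, wy, wz, gripper], ...]. A call has exactly 8 rows; each row shifts and turns the commanded pose from where the row before left it, along the tool's axes as they then stand; what a row does not reach is not made up. The controller multiplies each number of a shift by 2.5 cm and each number of a turn by 180 degrees. A row lasts 1/10 s, in which the tool goes at most 50 mm and 8.59 degrees, less where a joint would pass 70% of its speed; a pose out of reach is approached as far as the arm can. A call with a number of a shift or a turn outside -1 to 1 is refused whole. A call with a gripper value outside its range is refused whole. The fingers move at their own pace and stop on an object; the grip force is fixed at half the most. Time passes only in rows, so rows that do not move let the fingers close, or fill a call up. It gives the time, the measured TCP pose, the force and the opening at its end, in the units of the state.
- bot.get_obs(): the state, without advancing time (a new reading comes with each control period).
- bot.camera(name): name is "scene" or "top" or "wrist"; returns (picture, depth): 384x512x3 uint8, blue, green, red; 384x512 float32, m along the optical axis (not along the pixel's ray), 0 where there is no reading.
- bot.get_calibration(name): a dict with "vfov" (degrees; the focal length in pixels is half the picture's height over the tangent of half this angle, whatever the lens; pixels are square), "cx", "cy" (the principal point, pixels), "R" (3x3) and "t" (3): a world point X has camera coordinates R X + t. Camera axes: x right, y down, z forward; pixel columns grow to the right and rows downward; lengths in m; the calibration is good to about 2 mm. A picture is of the moment at which its call begins: read the wrist's pose just before it. get_calibration takes no time and is no camera call; for the wrist camera it gives the pose at the moment of the call.
- bot.job_done(): hands the job in, once; it reports no verdict.
The state is a dict: "clock": time; "joint_pos": joint angles; "joint_vel": joint speeds; "tau": joint torques, N m; "eef_pos": TCP position; "tool_rot": TCP orientation; "ft_force": force on the tool from outside, world axes, zero at the start; "ft_torque": the same for the moment, N m; "grip_width": finger opening in m.
Only numpy, scipy, OpenCV 4.12 (cv2) and the standard library are available. Lean on these libraries where they do the work, as an engineer would, in place of code of your own. Each camera call takes 0.05 s, during which the arm holds its last target.

## Task

The treat tumbler lies across the two rails of its stand. Push it along the rails to their far end, so that its plain stub drops into the open cup, then press its spring-loaded end down past the sloping lip until it springs out into the cup underneath. Leave it sitting level in both cups, and leave the bowl, jar, bone and comb alone.

Things in the scene. Friction and masses are not known exactly. Their poses are not given: they have to be found in the camera images.
- stand: Fixed metal stand, 205 x 192 mm. Origin on the bench under it; +x runs along its two rails to their far end, +y to the spring cup's side, z up. Level rails, tops 85 mm high, x = -120 to 38 mm, 65 to 90 mm from the middle on each side; between them it is open down to the 6 mm base plate. A guide wall 100 mm high stands along each rail's outside (inner faces at y = -90 and 88.5 mm).
- plain_cup (a point): Back of the open-topped cup at the far end of the -y rail (stand x 50, y -90 mm, height 62 mm = the seated spindle's axis); axes as the stand's. Each cup is a gap 20 mm wide along x between rail end and end stop, floor 56 mm high. The end stops (115 mm high, x 58 to 75 mm, y as the rails) halt the spindle's ends; the drum fits between them.
- spring_cup (a point): Back of the other cup, far end of the +y rail (stand x 50, y 85 mm, height 62 mm). A ramp roofs it: it slopes from y = 88 mm, 90 mm high, down and inwards to a lip at y = 80 mm, 71 mm high; the cup is the hollow under the lip, so the plunger has to be pushed down the ramp, which presses it in, and springs out below the lip.
- tumbler: Treat tumbler: grey drum with white end bands, 72 mm diameter, 110 mm long, 0.2 to 0.35 kg, on a spindle with 12 mm square ends. Origin in the drum's middle, on its axis; +y points to the spring end. It starts across the rails (axis 91 mm high, square to the rails), 80 to 140 mm short of the cups, and slides, not rolls. Seated: axis level, 62 mm high, drum top 98 mm.
- stub_end (a point): Centre of the end face of the plain square stub, 88 mm from the drum's middle. At the cups (axis at stand x = 50 mm) the stub drops 29 mm into its cup by itself, while the spring end stays caught on the ramp some 15 to 25 mm higher: the drum then slopes until pressed.
- spring_end (a point): Round tip (radius 6 mm) of the spring-loaded plunger, 88 mm from the drum's middle when fully out; a wire coil shows at its root. Pushed in, it is nearer. Seen from the robot it is always on the left, and the far end of the rails points away from the robot, turned by up to 0.4 rad.
- plunger (a joint): How far the plunger is pushed in: 0 = fully out, at most 0.014 m. Spring 4.5 N at 0, plus 0.3 N per mm. Passing the lip takes about 6 mm; pressing down on top of the drum near its spring end (45 mm from the middle) then takes about 8 to 20 N. Seated it reads about 0.001, as it does before pressing: the tip's height tells the two apart.
- bowl: Steel food bowl, 150 mm across, 50 mm high; a bystander. Origin under its centre.
- jar: Empty glass treat jar, 84 mm across, 110 mm high; a bystander. Origin under its centre.
- bone: Dark hard chew bone, 130 mm long (along its y), 32 mm high; a bystander. Origin under its centre.
- comb: Blue plastic comb, 170 mm long (along its x), 8 mm thick; a bystander. Origin under its centre.
Things that resemble listed ones, but are neither listed nor needed, are in the scene too. Leave any orange or red look-alike of the tumbler alone.

How it is judged:
By the outcome, as a careful person would: the job done as asked, in the order asked, and still so for the second after the job is handed in, with the robot touching nothing.
It also fails if it takes over 40 s, if anything falls off the work surface, if the arm or the gripper's body presses on something with over 40 N, if the wrist force passes 120 N, or if a joint passes its speed limit or range.

## Working session

There is one attempt and no reset: what is moved stays moved. The work goes in short steps, Python scripts to look and compute and a shell command to move; the robot and the scene stay as the last step left them, time stands still between calls to the robot, and variables do not carry over. Pictures are saved under pics/ and viewed, and the job is handed in when it is done.

```bash
mkdir -p pics; cat > h.py <<'E'
from workcell import bot
import numpy as np, cv2
def grab(n,save=None):
    c=bot.get_calibration(n); im,d=bot.camera(n)
    if save: cv2.imwrite('pics/%s.png'%save,im); np.savez('pics/%s.npz'%save,im=im,d=d,R=c['R'],t=c['t'],f=192/np.tan(np.radians(c['vfov'])/2),cx=c['cx'],cy=c['cy'])
    return im,d,c
class V:
    def __init__(s,n):
        z=np.load('pics/%s.npz'%n); s.__dict__.update({k:z[k] for k in z.files})
    def pt(s,u,v):
        z=s.d[int(v),int(u)]; p=np.array([(u-s.cx)*z/s.f,(v-s.cy)*z/s.f,z]); return s.R.T@(p-s.t)
    def ray(s,u,v,h):
        o=-s.R.T@s.t; r=s.R.T@np.array([(u-s.cx)/s.f,(v-s.cy)/s.f,1]); return o+r*(h-o[2])/r[2]
    def cloud(s):
        v,u=np.mgrid[0:384,0:512]; z=s.d; P=np.stack([(u-s.cx)*z/s.f,(v-s.cy)*z/s.f,z],-1); return (P-s.t)@s.R
E
python3 - <<'E'
from h import *
for n in('scene','top'):
    im,d,c=grab(n,n+'0'); print(n,c)
o=bot.get_obs(); print({k:np.round(v,3) for k,v in o.items()})
E
```

```text
scene {'vfov': 57.76670686545657, 'cx': 252.8616379531159, 'cy': 190.6686889529851, 'R': array([[ 0.60405386,  0.7967843 ,  0.01592832],
       [ 0.44965562, -0.32425286, -0.83226793],
       [-0.65797321,  0.50989691, -0.55414474]]), 't': array([-0.3616732 , -0.18460126,  1.62432537])}
top {'vfov': 48.40792529616864, 'cx': 252.92082632493367, 'cy': 180.46786200909233, 'R': array([[ 1.18825329e-01, -9.92915108e-01, -3.60324381e-04],
       [-9.69980957e-01, -1.16003164e-01, -2.13729287e-01],
       [ 2.12173240e-01,  2.57459606e-02, -9.76892861e-01]]), 't': array([-0.05376321,  0.58243611,  1.12109642])}
{'clock': np.float64(0.1), 'joint_pos': array([-1.345,  0.241,  0.004,  1.335, -0.   ,  1.571]), 'joint_vel': array([-0.   , -0.001,  0.005,  0.   ,  0.   , -0.   ]), 'tau': array([ 1.0000e-03, -3.7314e+01,  2.5301e+01,  1.1000e-02,  0.0000e+00,
        0.0000e+00]), 'eef_pos': array([ 0.112, -0.487,  0.23 ]), 'tool_rot': array([ 0.782, -0.623, -0.001, -0.001]), 'ft_force': array([-0.096,  0.573, -0.313]), 'ft_torque': array([-0.011,  0.008,  0.045]), 'grip_width': np.float64(0.086)}
```

View pics/scene0.png

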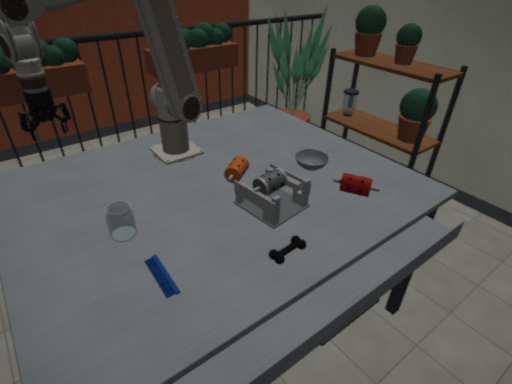

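View pics/top0.png

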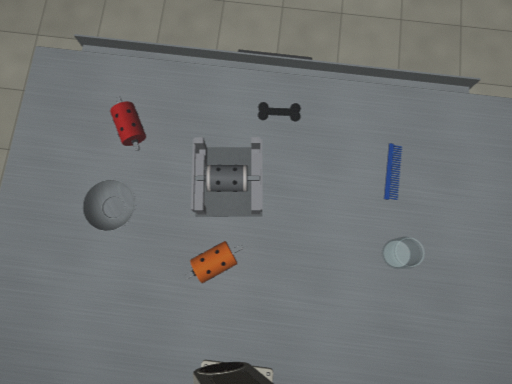

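The tumbler is the grey drum with white bands at top-view pixel (227,178), lying across the stand's rails. The red one (128,123) and the orange one (213,262) are the look-alikes. I'll enlarge the grey one to confirm it.

```bash
python3 - <<'E'
from h import *
t=V('top0'); s=V('scene0')
a=cv2.resize(t.im[125:230,175:280],(600,600),interpolation=cv2.INTER_CUBIC); cv2.imwrite('pics/c1.png',a)
a=cv2.resize(s.im[155:225,225:325],(800,560),interpolation=cv2.INTER_CUBIC); cv2.imwrite('pics/c2.png',a)
P=t.cloud(); 
for v in range(134,222,4): print(v,' '.join('%3d'%(1000*P[v,u,2]) for u in range(186,270,3)))
E
```

```text
134   3  -1   4   0  -2   0  -7  -4   0   2  -2   5  -3  -4  -1   0   3   1  -1  -1  -1  -4   0   0   0   0   0   2
138  -2   0   0 120 116 112   0   1 1219   0   1   0  -2   0  -2   2   0  -1   0  -2   1  -3 115 113 113   0   0   3
142  -1   2 100 110 118 116  72   1   0  -5   2  -1   1  -1  -7   2   4   2   1   0  -2   2 112 1219 115  98  -3  -1
146  -1   3 100  84  83  85  71   0   2   1  -1   3   2  -3  -1  -2   0   1   0  -1  -2   2  80  80  79 103   0   3
150   0  -2  98  86  75  57  53   2   3   4   8   0   8   3   3   7   4   0   8   6   8   0  54  56  57  97   0   0
154  -2  -1  96  85  87  86 1219   7   7  10   4   6   2   0   2   4   5   2   4   7   5   6  83  86  83  96  -1   1
158  -2   0  97  80  82  80  65   3   1   6   7   5   6   3   3   4   3   5   7   1   9   4  82  80  78 100   0   1
162   2  -1 100  85  80  83  62   2   6   1   5   4   4   6   6   9   4   8   7   3   4   0  87  83  78  97  -1   0
166  -3  -2  97  83  81  83  60 112 112 112 111 113 116 115 111 111 116 111 113 112 110   7  85  81  83 101   3   2
170   1  -2  99  85  82  87   6 124 123 123 125 124 1
[... 757 characters left out ...]
  0
198  -1  -2  99  83  84  83   5   8   7   0   1   3   5   0   2   2   7   9   9   6   0 1219  82  83  83 100   1   1
202  -4   0  98  82  82  86   7   6   4   7   9   3   7   6   5   0   6   2   7   6   4   7  81  83  85  99   6   2
206   0   0  98  86  80  84  32   6   3   5   9   7   3   5   6   3   6   1   7   9   3   4  85  82  81  99   0  -4
210   0   0  80  83  81  79  33   1   6   1   5   9   7   4   9   5   6   7   6   6   7   6  75  80  79  81   3  -1
214  -1  -1   2   6   5   6   3   6   7   6   4   2   5   2   4   2   5   2   4   8   3   5   8   6  10   9  -3  -1
218   0  -4  -1   0  -4  -2   0  -2  -1   0  -3  -3  -3   0   2   2   2   0   5  -5   0   0   0   0   0   0  -1  -3
```

View pics/c1.png

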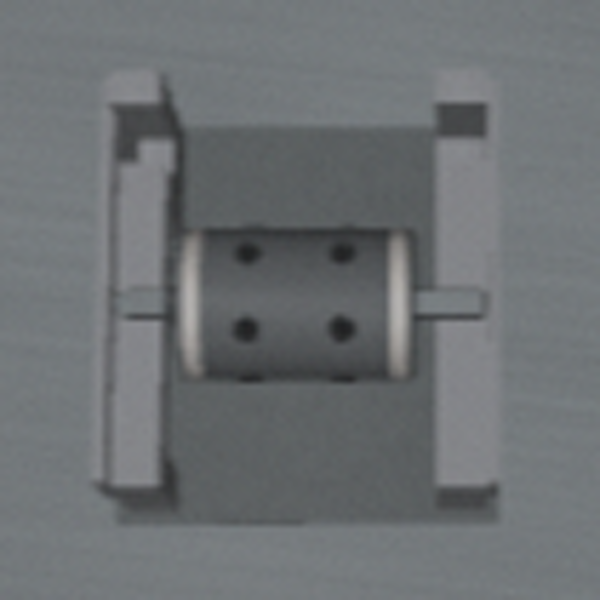

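View pics/c2.png

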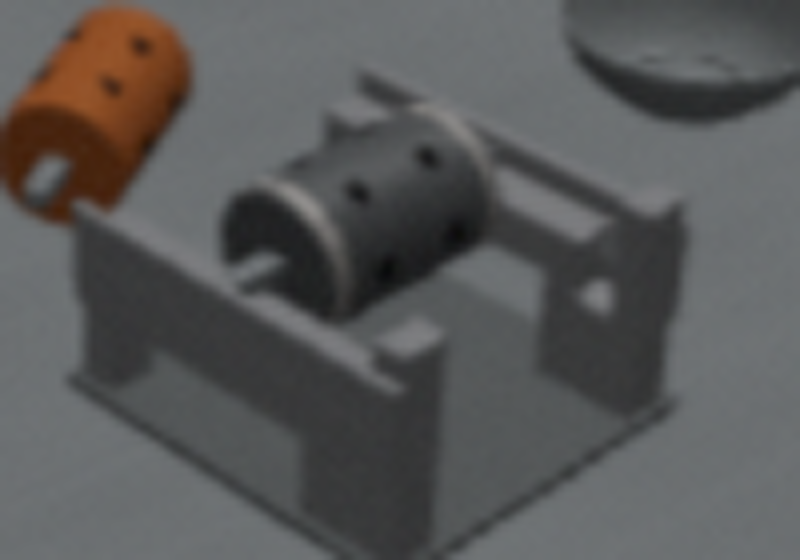

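The crops confirm it: a grey drum with white bands, its spindle across the rails, and the roofed cup at upper left (+y side, the wire-coil end). Next I fit the stand and drum pose.

```bash
cat >fit.py <<'E'
from h import *
def stand(t):
    P=t.cloud(); u0,u1,v0,v1=180,275,130,225
    Q=P[v0:v1,u0:u1].reshape(-1,3); Q=Q[(Q[:,2]<.14)&(Q[:,2]>-.02)]
    H=lambda a,b:Q[(Q[:,2]>a)&(Q[:,2]<b)]
    return Q,H
E
python3 - <<'E'
from fit import *
t=V('top0'); Q,H=stand(t)
hi=H(.07,.14)[:,:2]; r=cv2.minAreaRect(hi.astype(np.float32)); print(r)
# long axes: wall tops z .095-.106 on each side, line fits
c0=np.array(r[0])
al=H(.074,.092)[:,:2]
yaw=None
for it in range(1):
    best=[]
    # yaw from drum ends/rails: PCA of rail points on each side
    for sgn in(1,-1):
        q=al[(al[:,1]-c0[1])*sgn>0.05]
        vx,vy,x0,y0=cv2.fitLine(q.astype(np.float32),cv2.DIST_HUBER,0,.01,.01).ravel()
        print('rail',sgn,len(q),np.arctan2(vy*np.sign(vx),abs(vx)),x0,y0)
        w=H(.0945,.106)[:,:2]; w=w[(w[:,1]-c0[1])*sgn>0.085]
        vx,vy,x0,y0=cv2.fitLine(w.astype(np.float32),cv2.DIST_HUBER,0,.01,.01).ravel()
        print('wall',sgn,len(w),np.arctan2(vy*np.sign(vx),abs(vx)),x0,y0)
d=H(.107,.14); d=d[np.abs(d[:,1]-c0[1])<.062]; 
rr=cv2.minAreaRect(d[:,:2].astype(np.float32)); print('drum',rr)
E
```

```text
((0.5882157683372498, 0.08928509801626205), (0.19647321105003357, 0.1893720179796219), 6.806385517120361)
rail 1 544 0.12510316 0.56405145 0.1633693
wall 1 130 0.100278825 0.5902639 0.18159483
rail -1 511 0.116511434 0.58007574 0.009656764
wall -1 121 0.105966136 0.56084526 -0.0075042252
drum ((0.6165716648101807, 0.08600100874900818), (0.11390990763902664, 0.1559857428073883), 88.77865600585938)
```

```bash
python3 - <<'E'
from fit import *
t=V('top0'); Q,H=stand(t)
px=lambda a,b,h:t.ray(175+(a+.5)/5.714-.5,125+(b+.5)/5.714-.5,h)
pts={'Lrail inner near':(162,487,.085),'Lrail inner far':(168,185,.085),'Rrail inner near':(435,487,.085),'Rrail inner far':(437,140,.085),
'Rrail outer near':(497,487,.1),'Rstop far out':(490,70,.115),'Rstop far in':(435,70,.115),'Lstop far in':(155,72,.115),'Lstop far out':(107,72,.115),'Lwall near out':(97,487,.1),
'Rcup near edge':(437,138,.085),'stub tip':(487,303,.097),'spring tip':(122,302,.094),'base near L':(117,524,.006),'base near R':(498,524,.006)}
for k,(a,b,h) in pts.items(): print(k,np.round(px(a,b,h),4))
for yaw in(.10,.117,.13):
    c,s=np.cos(yaw),np.sin(yaw); q=Q.copy(); q[:,0]=c*Q[:,0]+s*Q[:,1]; q[:,1]=-s*Q[:,0]+c*Q[:,1]
    r=q[(q[:,2]>.076)&(q[:,2]<.091)]
    L=r[r[:,1]>.06]; R=r[r[:,1]<-.02]
    rows=[]
    for m in (L,R):
        for f in(2,98): rows.append(np.round(np.percentile(m[:,1],f),4))
    hi=q[q[:,2]>.107]; m=np.median(q[:,1])
    w=q[(q[:,2]>.0945)&(q[:,2]<.105)]
    dr=q[(q[:,2]>.1)&(q[:,0]<q[:,0].max()-.05)]
    dr=dr[np.abs(dr[:,1]-.022)<.06]
    A=np.c_[2*dr[:,0],2*dr[:,2],np.ones(len(dr))]; sol=np.linalg.lstsq(A,(dr[:,0]**2+dr[:,2]**2),rcond=None)[0]
    # yaw of drum: centroid vs y
    print(yaw,rows,'x range',np.percentile(q[q[:,2]>.075][:,0],[.5,99.5]),'drum y',np.percentile(dr[:,1],[1,99]),'drum axis',sol[:2],np.sqrt(sol[2]+sol[0]**2+sol[1]**2),len(dr))
E
```

```text
Lrail inner near [0.4841 0.1386 0.085 ]
Lrail inner far [0.6297 0.1568 0.085 ]
Rrail inner near [0.4993 0.0115 0.085 ]
Rrail inner far [0.6674 0.0309 0.085 ]
Rrail outer near [ 0.5005 -0.0173  0.1   ]
Rstop far out [0.6959 0.0088 0.115 ]
Rstop far in [0.6928 0.0347 0.115 ]
Lstop far in [0.676  0.1663 0.115 ]
Lstop far out [0.6733 0.1889 0.115 ]
Lwall near out [0.4785 0.1665 0.1   ]
Rcup near edge [0.6684 0.031  0.085 ]
stub tip [ 0.5873 -0.0026  0.097 ]
spring tip [0.568  0.1689 0.094 ]
base near L [0.4734 0.1689 0.006 ]
base near R [ 0.4961 -0.0202  0.006 ]
0.1 [np.float64(0.0927), np.float64(0.1184), np.float64(-0.0602), np.float64(-0.0362)] x range [0.49571182 0.69026435] drum y [-0.02487874  0.08072325] drum axis [0.59202286 0.08294227] 0.04465053200861606 1030
0.117 [np.float64(0.0841), np.float64(0.1079), np.float64(-0.0692), np.float64(-0.0471)] x range [0.49729719 0.69109175] drum y [-0.03435586  0.07344464] drum axis [0.58326507 0.09349184] 0.03334480202575991 1040
0.13 [np.float64(0.0765), np.float64(0.1006), np.float64(-0.0774), np.float64(-0.0541)] x range [0.49776277 0.69060183] drum y [-0.03665994  0.07924313] drum axis [0.60166757 0.0744734 ] 0.05529617275861966 1013
```

```bash
python3 -m inch '[[0,0,0,0,0,-0.0475,-0.4],[0,0,0,0,0,-0.0475,-0.4],[0,0,0,0,0,-0.0475,-0.4],[0,0,0,0,0,-0.0475,-0.4],[0,0,0,0,0,-0.0475,-0.4],[0,0,0,0,0,-0.0475,-0.4],[0,0,0,0,0,-0.0475,-0.4],[0,0,0,0,0,-0.0475,-0.4]]'; python3 -c "
from workcell import bot;print(bot.get_obs()['joint_pos'])"
```

```text
clock: 0.9
eef_pos: [0.1119, -0.4869, 0.2308]
tool_rot: [0.997, -0.072, -0.0, -0.001]
ft_force: [0.1, -0.5, 0.0]
grip_width: 0.0599
[-1.34499438e+00  2.41080019e-01  4.21487885e-03  1.33519472e+00
  2.05691430e-05  3.70866297e-01]
```

```bash
python3 -m inch '[[0,0,0,0,0,-0.0475,-0.4],[0,0,0,0,0,-0.0475,-0.4],[0,0,0,0,0,-0.0475,-0.4],[0,0,0,0,0,-0.0475,-0.4],[0,0,0,0,0,-0.0475,-0.4],[0,0,0,0,0,-0.0475,-0.4],[0,0,0,0,0,-0.0475,-0.4],[0,0,0,0,0,-0.0475,-0.4]]'
python3 -m inch '[[0,0,0,0,0,-0.0475,-0.4],[0,0,0,0,0,-0.0475,-0.4],[0,0,0,0,0,-0.0475,-0.4],[0,0,0,0,0,-0.0475,-0.4],[0,0,0,0,0,-0.0156,-0.4],[0,0,0,0,0,0,-0.4],[0,0,0,0,0,0,-0.4],[0,0,0,0,0,0,-0.4]]'
cat > go.py <<'E'
from h import *
from scipy.spatial.transform import Rotation as Ro
O=np.array([.6103,.0911]); YAW=.117
def st2w(x,y): c,s=np.cos(YAW),np.sin(YAW); return O+[c*x-s*y,s*x+c*y]
def w2st(p): c,s=np.cos(YAW),np.sin(YAW); d=np.array(p[:2])-O; return np.array([c*d[0]+s*d[1],-s*d[0]+c*d[1]])
def delta(x,y,z):
    o=bot.get_obs(); R=Ro.from_quat(o['tool_rot']); p=np.array(o['eef_pos'])
    d=R.inv().apply(np.r_[st2w(x,y),z]-p)/.025
    want=Ro.from_matrix(np.c_[[-np.sin(YAW),np.cos(YAW),0],[np.cos(YAW),np.sin(YAW),0],[0,0,-1]])
    print('units xyz',np.round(d,3),'turn',np.round((R.inv()*want).as_rotvec()/np.pi,4),'stand',np.round(w2st(p),4),p[2],'F',np.round(o['ft_force'],1),'t',o['clock'],'w',o['grip_width'])
E
python3 -c "
from go import *
delta(-.105,0,.2);print(bot.get_obs()['joint_pos'])"
```

```text
clock: 1.7
eef_pos: [0.1119, -0.4869, 0.2308]
tool_rot: [0.866, 0.501, 0.0, -0.001]
ft_force: [0.2, 0.4, -0.1]
grip_width: 0.06
clock: 2.5
eef_pos: [0.1119, -0.4872, 0.2311]
tool_rot: [0.665, 0.747, 0.0, -0.0]
ft_force: [0.5, 0.1, 0.1]
grip_width: 0.0596
units xyz [20.646 18.299  1.252] turn [-0.     -0.0002 -0.    ] stand [-0.5625 -0.5161] 0.23108222888614455 F [0.5 0.1 0.1] t 2.5 w 0.05964897109491345
[-1.34499036e+00  2.40849819e-01  4.74015984e-03  1.33521235e+00
 -2.70250384e-05 -1.46195761e+00]
```

```bash
python3 -m inch '[[0.86,0.76,0,0,0,0,-0.4],[0.86,0.76,0,0,0,0,-0.4],[0.86,0.76,0,0,0,0,-0.4],[0.86,0.76,0,0,0,0,-0.4],[0.86,0.76,0,0,0,0,-0.4],[0.86,0.76,0,0,0,0,-0.4],[0.86,0.76,0,0,0,0,-0.4],[0.86,0.76,0,0,0,0,-0.4]]'
python3 -m inch '[[0.86,0.76,0,0,0,0,-0.4],[0.86,0.76,0,0,0,0,-0.4],[0.86,0.76,0,0,0,0,-0.4],[0.86,0.76,0,0,0,0,-0.4],[0.86,0.76,0,0,0,0,-0.4],[0.86,0.76,0,0,0,0,-0.4],[0.86,0.76,0,0,0,0,-0.4],[0.86,0.76,0,0,0,0,-0.4]]'
python3 -m inch '[[0.86,0.76,0,0,0,0,-0.4],[0.86,0.76,0,0,0,0,-0.4],[0.86,0.76,0,0,0,0,-0.4],[0.86,0.76,0,0,0,0,-0.4],[0.86,0.76,0,0,0,0,-0.4],[0.86,0.76,0,0,0,0,-0.4],[0.86,0.76,0,0,0,0,-0.4],[0,0,0,0,0,0,-0.4]]'
python3 -c "
from go import *
delta(-.105,0,.074);print(bot.get_obs()['joint_pos'])"
```

```text
clock: 3.3
eef_pos: [0.2432, -0.2977, 0.2314]
tool_rot: [0.665, 0.747, -0.0, 0.0]
ft_force: [0.2, 0.1, -0.8]
grip_width: 0.0598
clock: 4.1
eef_pos: [0.374, -0.1089, 0.2315]
tool_rot: [0.664, 0.747, 0.0, 0.0]
ft_force: [0.7, -0.6, -0.0]
grip_width: 0.0599
clock: 4.9
eef_pos: [0.4895, 0.0575, 0.2309]
tool_rot: [0.663, 0.748, 0.001, 0.0]
ft_force: [-0.2, -0.4, -0.3]
grip_width: 0.0597
units xyz [0.762 0.753 6.278] turn [ 0.0003 -0.0002  0.0012] stand [-0.1239 -0.0193] 0.23092720689938728 F [-0.2 -0.4 -0.3] t 4.9 w 0.05972734086042207
[ 1.16486465e-01  2.25862581e-01 -1.51262624e-02  1.32886693e+00
  7.74099362e-04 -4.27258293e-03]
```

```bash
python3 -m inch '[[0.76,0.75,0.5,0,0,0,-0.4],[0,0,0.95,0,0,0,-0.4],[0,0,0.95,0,0,0,-0.4],[0,0,0.95,0,0,0,-0.4],[0,0,0.95,0,0,0,-0.4],[0,0,0.95,0,0,0,-0.4],[0,0,0.95,0,0,0,-0.4],[0,0,0,0,0,0,-0.4]]'
python3 - <<'E'
from go import *
delta(-.08,0,.074)
for n in('scene','top','wrist'): grab(n,n+'1')
s=V('scene1').im; cv2.imwrite('pics/c3.png',np.hstack([cv2.resize(s[140:230,220:330],(440,360)),cv2.resize(V('wrist1').im,(360,270)).__class__(0) if 0 else cv2.copyMakeBorder(cv2.resize(V('wrist1').im,(360,270)),0,90,0,0,0)]))
E
```

```text
clock: 5.7
eef_pos: [0.5009, 0.0751, 0.0733]
tool_rot: [0.665, 0.747, -0.003, -0.002]
ft_force: [-0.7, 0.3, -0.8]
grip_width: 0.0599
units xyz [ 0.125  1.22  -0.037] turn [-0.0024  0.0002 -0.0001] stand [-0.1105 -0.0031] 0.07330133545983791 F [-0.7  0.3 -0.8] t 5.7 w 0.05987900840701735
```

View pics/c3.png

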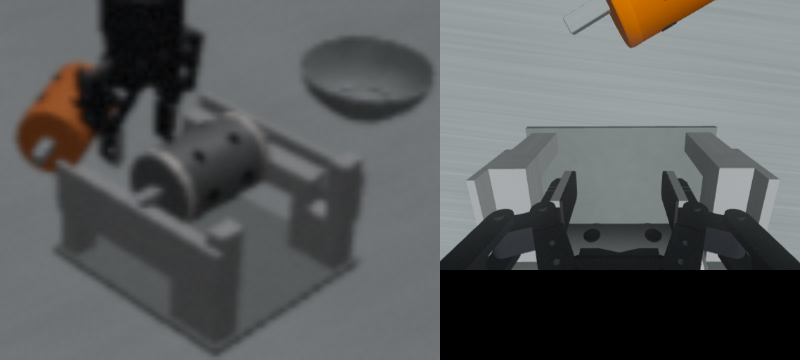

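```bash
python3 -m inch '[[0.12,0.4,0,0,0,0,-0.4],[0,0.4,0,0,0,0,-0.4],[0,0.4,0,0,0,0,-0.4],[0,0.4,0,0,0,0,-0.4],[0,0.4,0,0,0,0,-0.4],[0,0.4,0,0,0,0,-0.4],[0,0.3,0,0,0,0,-0.4],[0,0.3,0,0,0,0,-0.4]]'
python3 - <<'E'
from go import *
delta(.0,0,.074)
grab('top','top2'); cv2.imwrite('pics/t2.png',cv2.resize(V('top2').im[125:230,175:280],(600,600)))
E
```

```text
clock: 6.65
eef_pos: [0.5788, 0.088, 0.0761]
tool_rot: [0.664, 0.747, -0.0, -0.0]
ft_force: [-3.4, -0.6, 0.6]
grip_width: 0.0593
units xyz [-0.024  1.266  0.082] turn [-0.0002  0.      0.0002] stand [-0.0317  0.0006] 0.07607737112285656 F [-3.4 -0.6  0.6] t 6.65 w 0.05927544931463162
```

View pics/t2.png

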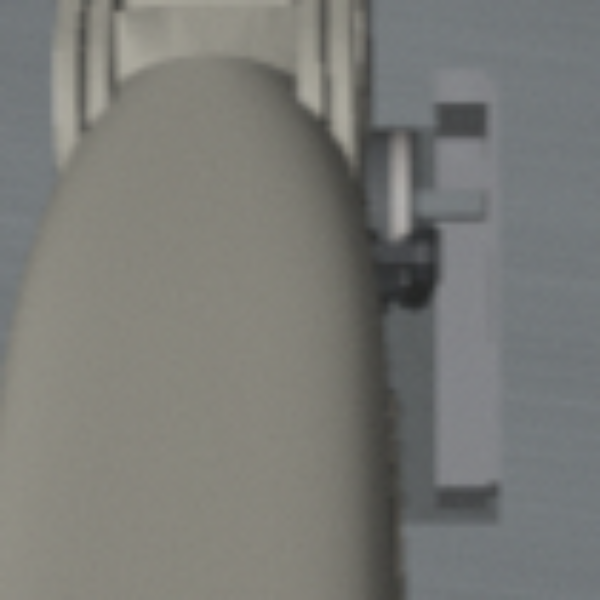

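```bash
python3 -m inch '[[0,0.2,0,0,0,0,-0.4],[0,0.2,0,0,0,0,-0.4],[0,0.2,0,0,0,0,-0.4],[0,0.2,0,0,0,0,-0.4],[0,0.2,0,0,0,0,-0.4],[0,0.2,0,0,0,0,-0.4],[0,0.15,0,0,0,0,-0.4],[0,0.1,0,0,0,0,-0.4]]'
python3 - <<'E'
from go import *
delta(.007,0,.076)
for n in('scene','top'): grab(n,n+'3')
cv2.imwrite('pics/t3.png',np.hstack([cv2.resize(V('top3').im[125:230,175:280],(400,400)),cv2.resize(V('scene3').im[150:230,230:310],(400,400))]))
E
```

```text
clock: 7.5
eef_pos: [0.6141, 0.0924, 0.0762]
tool_rot: [0.664, 0.748, -0.0, -0.001]
ft_force: [-4.6, -0.6, 0.8]
grip_width: 0.0597
units xyz [-0.033  0.124  0.006] turn [-0.0004 -0.0001  0.0004] stand [0.0039 0.0008] 0.07615115772445011 F [-4.6 -0.6  0.8] t 7.5 w 0.059698193716403086
```

View pics/t3.png

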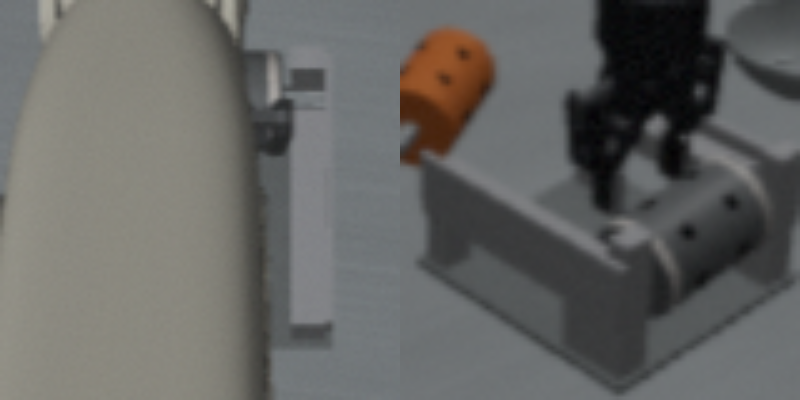

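The stub is at the edge of the cup, top crop (308,98), and hasn't dropped yet. I'll push a few mm more.

```bash
python3 -m inch '[[0,0.08,0,0,0,0,-0.4],[0,0.08,0,0,0,0,-0.4],[0,0.06,0,0,0,0,-0.4],[0,0,0,0,0,0,-0.4],[0,0,0,0,0,0,-0.4],[0,0,0,0,0,0,-0.4],[0,0,0,0,0,0,-0.4],[0,0,0,0,0,0,-0.4]]'
python3 - <<'E'
from go import *
delta(.007,0,.076)
for n in('scene','top'): grab(n,n+'4')
cv2.imwrite('pics/t4.png',np.hstack([cv2.resize(V('top4').im[125:230,175:280],(400,400)),cv2.resize(V('scene4').im[150:230,230:310],(400,400))]))
E
```

```text
clock: 8.4
eef_pos: [0.6167, 0.0934, 0.0754]
tool_rot: [0.664, 0.748, -0.002, -0.003]
ft_force: [-8.4, 1.3, 1.5]
grip_width: 0.0593
units xyz [-0.06   0.016 -0.025] turn [-0.002  -0.0004  0.0006] stand [0.0066 0.0015] 0.07538583098064369 F [-8.4  1.3  1.5] t 8.4 w 0.059305161276158605
```

View pics/t4.png

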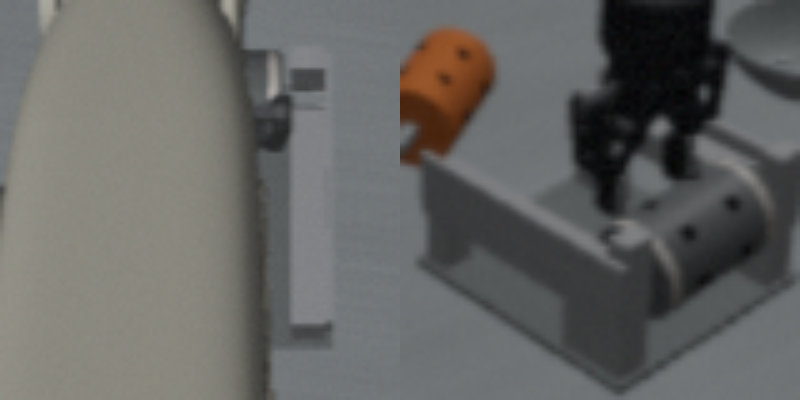

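```bash
python3 - <<'E'
from go import *
t=V('top4');s0=V('top0')
P=t.cloud();Q=s0.cloud()
for v in range(136,160,1): print(v,' '.join('%4d'%(1000*P[v,u,2]) for u in range(236,266,2)),' | ',' '.join('%4d'%(1000*Q[v,u,2]) for u in range(248,266,2)))
cv2.imwrite('pics/z4.png',np.hstack([cv2.resize(t.im[130:170,235:275],(400,400),interpolation=cv2.INTER_CUBIC),cv2.resize(s0.im[130:170,235:275],(400,400),interpolation=cv2.INTER_CUBIC)]))
E
```

```text
136  545    0   -4    0   -3    0   -1    0    0   -3    0    0    0    0    0  |     3    1    0    0   -2   -1   -1   -2    1
137  547   -2    0    0    1   -2    0    0  116  116  115  111    0    0   -5  |    -2   -3  116  116  115  117   -3    3    0
138  551  389   86   85   83   83   -1    0  116  114  112  116   -1    4    0  |     0   -1  115  121  116  113   -1   -6    0
139  555  389   90   84   88   92   82    0  111  115  114  114  100    2   -2  |     0   -1  114  115  110  115  101   -1   -2
140  558  391   92   92   96   91   87    3  113  115  113  115  101   -1   -2  |     0    0  117  118  113  112   97    0    2
141  557  388   95   95   97   95   93   -1  112  116  114  116  100   -3    0  |     0   -1  115  116  114  113  102   -6    0
142  559  545  101   96   96   96   99   -3  115  114 1219  114   99   -1    0  |    -2   -1  112  113  116  115   99    0   -3
143  561  552  100  101   99   97   97   -1  114  110  110  111   95    0   -3  |     3    1  111  109  114  109   97   -4   -4
144  563  556  102   98   97   99   98    1   98  100  101  102   98   -1   
[... 1271 characters left out ...]
2    0   -1  |    10    5   83   85   82   83  100    3   -1
155  578  572  566  183  183  186  184  178   85   84   86   86   99   -4    0  |     6    8   84   83   83   85   96    0    3
156  578  573  567  182  181  179  186  182   83   82   87   84   97    0    0  |     8    1   79   88   84   90   99    1    0
157  582  576  569  134  169  175  182  181   82   87   87   86   98   -4    0  |     6    9   85   89   82   85   99    3   -2
158  581  577  570  131  171  176  179  183   85   86   85   82  100   -3   -2  |     2    7   82   84   87   78   97    0    0
159  583  580  571  133  173  177  182  176   85   88   84   86  101    0   -3  |     7    4   83   87   83   85  100   -3    1
```

View pics/z4.png

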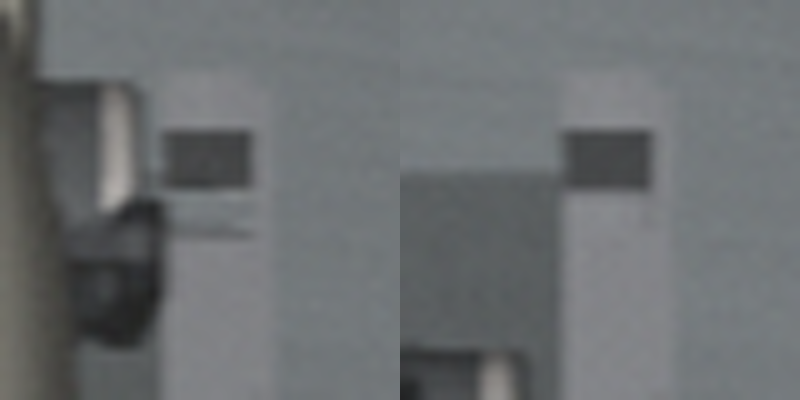

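```bash
python3 - <<'E'
from go import *
t=V('top4')
for v,h in((143.5,.115),(148.5,.068),(149.5,.068),(152.5,.068),(152.5,.085)): print(v,h,w2st(t.ray(255,v,h)))
# spring side from scene
s=V('scene4'); P=s.cloud()
m=np.zeros((384,512)); 
X=(P[...,:2]-O); c,sn=np.cos(YAW),np.sin(YAW); sx=c*X[...,0]+sn*X[...,1]; sy=-sn*X[...,0]+c*X[...,1]; z=P[...,2]
for a in range(-60,61,10):
    k=(abs(sy-a/1000)<.005)&(sx>.0)&(sx<.1)&(z>.03)&(z<.14)
    i=k&(z>np.percentile(z[k],85)) if k.any() else k
    print(a,k.sum(),'maxz',np.percentile(z[k],97),'sx at top',np.median(sx[i]),'max sx',np.percentile(sx[k],97))
cv2.imwrite('pics/z5.png',cv2.resize(s.im[165:225,250:320],(700,600),interpolation=cv2.INTER_CUBIC))
E
```

```text
143.5 0.115 [ 0.05652431 -0.07723171]
148.5 0.068 [ 0.0565137  -0.07743828]
149.5 0.068 [ 0.05359512 -0.07744139]
152.5 0.068 [ 0.04485759 -0.07745071]
152.5 0.085 [ 0.03995476 -0.07738122]
-60 59 maxz 0.1363747537507902 sx at top 0.009668522038403446 max sx 0.08512262500989733
-50 69 maxz 0.1382966188551934 sx at top 0.019456526056276076 max sx 0.08710423272127785
-40 92 maxz 0.13334309857337587 sx at top 0.016694628759627017 max sx 0.08695357174187238
-30 80 maxz 0.13369804445763692 sx at top 0.018468191261895445 max sx 0.08643089329596804
-20 46 maxz 0.10718728976236469 sx at top 0.04784893536509596 max sx 0.08745046772750215
-10 52 maxz 0.1080719280263274 sx at top 0.05005366945949298 max sx 0.08710268242258869
0 52 maxz 0.10843614796342192 sx at top 0.05108219834048566 max sx 0.08752073107229699
10 49 maxz 0.11037331274798534 sx at top 0.05521841103915241 max sx 0.08771767091789667
20 48 maxz 0.11058224305711072 sx at top 0.05456561359974696 max sx 0.08774481077421765
30 89 maxz 0.131641435980783 sx at top 0.012975647007831185 max sx 0.08761167548282808
40 78 maxz 0.13442563149888925 sx at top 0.018213032947822658 max sx 0.08731677659775111
50 23 maxz 0.13715244953490843 sx at top 0.016127222060845596 max sx 0.08952866335127403
60 20 maxz 0.13928039758362362 sx at top 0.01786848271719257 max sx 0.07548285443957788
```

View pics/z5.png

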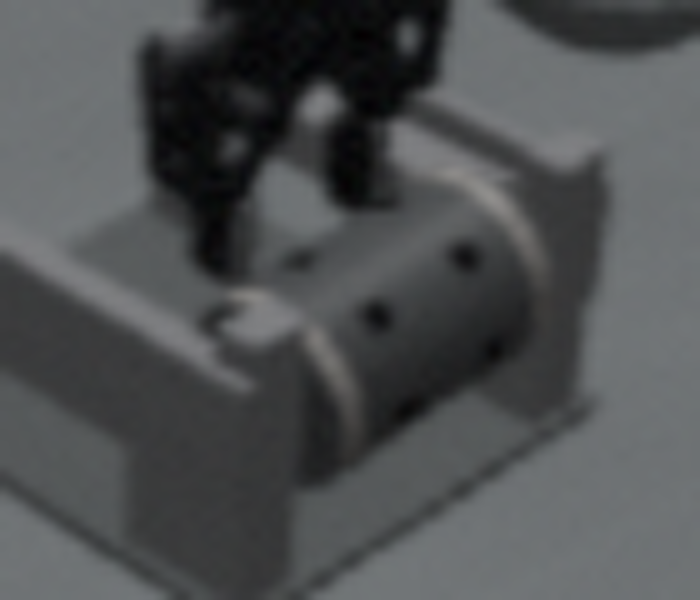

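The stub has dropped: its top is at 69 mm in the plain cup. The drum is square against the stops with its axis at x≈51.5, sloping up to the spring end as expected. I'll back off, rise, shut the gripper and look.

```bash
python3 -m inch '[[0,-0.2,0,0,0,0,-0.4],[0,-0.4,0,0,0,0,-0.4],[0,-0.6,0,0,0,0,-0.4],[0,-0.2,-0.6,0,0,0,-0.4],[0,0,-0.9,0,0,0,0],[0,0,-0.9,0,0,0,1],[0,0,-0.9,0,0,0,1],[0,0,-0.5,0,0,0,1]]'
python3 - <<'E'
from go import *
delta(.050,.043,.170)
E
```

```text
clock: 9.3
eef_pos: [0.5874, 0.0889, 0.1753]
tool_rot: [0.664, 0.747, 0.003, 0.002]
ft_force: [0.1, 0.6, -0.0]
grip_width: 0.002
units xyz [1.7   2.92  0.234] turn [0.0022 0.     0.0001] stand [-0.023   0.0005] 0.1753330481601419 F [ 0.1  0.6 -0. ] t 9.3 w 0.0020330341830746444
```

```bash
python3 -m inch '[[0.28,0.48,0,0,0,0,1],[0.28,0.48,0,0,0,0,1],[0.28,0.48,0,0,0,0,1],[0.28,0.48,0,0,0,0,1],[0.28,0.48,0,0,0,0,1],[0.28,0.48,0,0,0,0,1],[0,0,0,0,0,0,1],[0,0,0,0,0,0,1]]'
python3 - <<'E'
from go import *
delta(.050,.043,.12)
for n in('scene','wrist'): grab(n,n+'6')
cv2.imwrite('pics/z6.png',np.hstack([cv2.resize(V('scene6').im[155:225,250:320],(400,400),interpolation=cv2.INTER_CUBIC),cv2.copyMakeBorder(cv2.resize(V('wrist6').im,(400,300)),0,100,0,0,0)]))
E
```

```text
clock: 10.1
eef_pos: [0.6517, 0.1388, 0.1713]
tool_rot: [0.664, 0.748, -0.0, 0.0]
ft_force: [0.5, 0.3, 0.1]
grip_width: 0.0003
units xyz [0.019 0.133 2.052] turn [0.     0.0001 0.0003] stand [0.0467 0.0425] 0.171310832073234 F [0.5 0.3 0.1] t 10.1 w 0.00025893639045063285
```

View pics/z6.png

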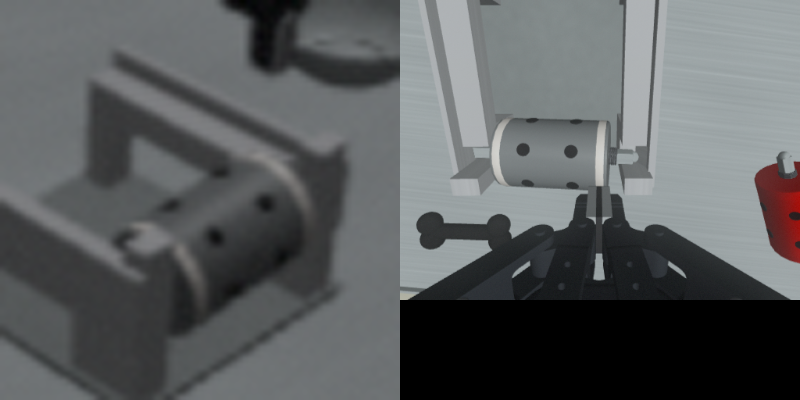

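```bash
python3 -m inch '[[0,0.13,0.4,0,0,0,1],[0,0,0.4,0,0,0,1],[0,0,0.4,0,0,0,1],[0,0,0.4,0,0,0,1],[0,0,0.3,0,0,0,1],[0,0,0.15,0,0,0,1],[0,0,0.1,0,0,0,1],[0,0,0.1,0,0,0,1]]'
python3 - <<'E'
from go import *
delta(.050,.043,.097)
E
```

```text
clock: 11.0
eef_pos: [0.6551, 0.1394, 0.1152]
tool_rot: [0.664, 0.747, 0.0, 0.0]
ft_force: [-0.1, -0.4, 0.0]
grip_width: -0.0001
units xyz [ 0.01  -0.007  0.729] turn [ 0.0002 -0.      0.0002] stand [0.0502 0.0428] 0.1152218025169273 F [-0.1 -0.4  0. ] t 11.0 w -8.132300917840254e-05
```

```bash
python3 -m inch '[[0,0,0.08,0,0,0,1],[0,0,0.08,0,0,0,1],[0,0,0.08,0,0,0,1],[0,0,0.08,0,0,0,1],[0,0,0.08,0,0,0,1],[0,0,0.08,0,0,0,1],[0,0,0,0,0,0,1],[0,0,0,0,0,0,1]]'
python3 - <<'E'
from go import *
delta(.050,.043,.097)
E
```

```text
clock: 11.8
eef_pos: [0.6551, 0.1395, 0.1036]
tool_rot: [0.664, 0.748, 0.001, 0.0]
ft_force: [-0.2, 0.2, 2.0]
grip_width: -0.0001
units xyz [ 0.007 -0.006  0.265] turn [ 0.0003 -0.0001  0.0003] stand [0.0501 0.0428] 0.1036148955556033 F [-0.2  0.2  2. ] t 11.8 w -8.147876848976333e-05
```

```bash
python3 -m inch '[[0,0,0.06,0,0,0,1],[0,0,0.06,0,0,0,1],[0,0,0.06,0,0,0,1],[0,0,0.06,0,0,0,1],[0,0,0,0,0,0,1],[0,0,0,0,0,0,1],[0,0,0,0,0,0,1],[0,0,0,0,0,0,1]]'
python3 - <<'E'
from go import *
delta(.050,.043,.097)
for n in('scene','wrist'): grab(n,n+'7')
cv2.imwrite('pics/z7.png',np.hstack([cv2.resize(V('scene7').im[155:225,250:320],(400,400),interpolation=cv2.INTER_CUBIC),cv2.copyMakeBorder(cv2.resize(V('wrist7').im,(400,300)),0,100,0,0,0)]))
E
```

```text
clock: 12.6
eef_pos: [0.6552, 0.1404, 0.0985]
tool_rot: [0.664, 0.748, 0.001, -0.0]
ft_force: [-1.7, 3.8, 9.2]
grip_width: 0.0003
units xyz [-0.028 -0.013  0.058] turn [ 0.0006 -0.0005  0.0005] stand [0.0503 0.0437] 0.09846192324193608 F [-1.7  3.8  9.2] t 12.6 w 0.0002819368206537887
```

View pics/z7.png

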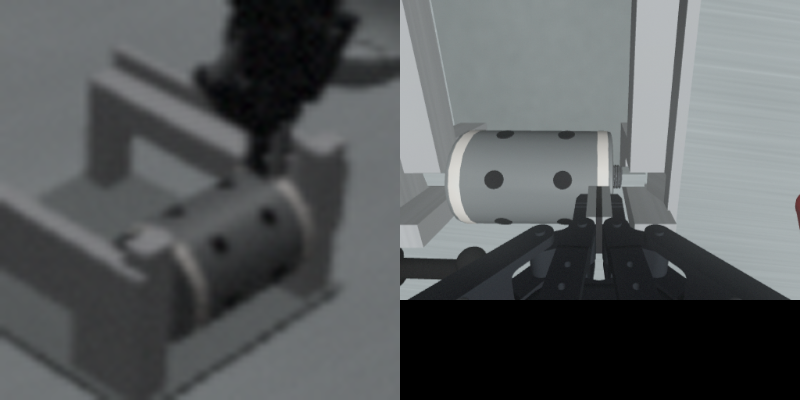

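```bash
python3 -m inch '[[0,0,0.06,0,0,0,1],[0,0,0.06,0,0,0,1],[0,0,0.06,0,0,0,1],[0,0,0,0,0,0,1],[0,0,0,0,0,0,1],[0,0,0,0,0,0,1],[0,0,0,0,0,0,1],[0,0,0,0,0,0,1]]'
python3 - <<'E'
from go import *
delta(.050,.043,.097)
E
```

```text
clock: 13.5
eef_pos: [0.6568, 0.1407, 0.0981]
tool_rot: [0.664, 0.748, 0.003, 0.002]
ft_force: [-5.1, 2.3, 21.3]
grip_width: -0.0
units xyz [-0.032 -0.079  0.044] turn [ 0.0024 -0.0007  0.0005] stand [0.052  0.0438] 0.09812686092753263 F [-5.1  2.3 21.3] t 13.5 w -1.0692775004586753e-05
```

Force is 21 N with no further travel at 98 mm, which suggests it's seated. I'll lift off and retreat to check.

```bash
python3 -m inch '[[0,0,-0.2,0,0,0,1],[0,0,-0.4,0,0,0,1],[0,0,-0.9,0,0,0,1],[0,0,-0.9,0,0,0,1],[0,0,-0.9,0,0,0,1],[0,-0.9,-0.6,0,0,0,1],[0,-0.9,0,0,0,0,1],[0,-0.9,0,0,0,0,1]]'
python3 -m inch '[[-0.9,-0.9,0,0,0,0,1],[-0.9,-0.9,0,0,0,0,1],[-0.9,-0.9,0,0,0,0,1],[-0.9,-0.9,0,0,0,0,1],[-0.9,-0.5,0,0,0,0,1],[-0.9,0,0,0,0,0,1],[-0.9,0,0,0,0,0,1],[-0.9,0,0,0,0,0,1]]'
python3 -m inch '[[-0.9,0,0,0,0,0,1],[-0.9,0,0,0,0,0,1],[-0.9,0,0,0,0,0,1],[-0.9,0,0,0,0,0,1],[-0.9,0,0,0,0,0,1],[-0.9,0,0,0,0,0,1],[0,0,0,0,0,0,1],[0,0,0,0,0,0,1]]'
python3 - <<'E'
from go import *
for n in('scene','top'): grab(n,n+'8')
for n in('scene8','top8'):
    s=V(n); P=s.cloud()
    X=(P[...,:2]-O); c,sn=np.cos(YAW),np.sin(YAW); sx=c*X[...,0]+sn*X[...,1]; sy=-sn*X[...,0]+c*X[...,1]; z=P[...,2]
    for a in range(-50,91,10):
        k=(abs(sy-a/1000)<.005)&(abs(sx-.05)<.008 if a<60 else (sx>.04)&(sx<.052))&(z>.03)&(z<.14)
        if k.any(): print(n,a,k.sum(),'z med',round(np.median(z[k]),4),'min',round(z[k].min(),4))
cv2.imwrite('pics/z8.png',np.hstack([cv2.resize(V('scene8').im[155:225,250:320],(400,400),interpolation=cv2.INTER_CUBIC),cv2.resize(V('top8').im[125:195,190:260],(400,400),interpolation=cv2.INTER_CUBIC)]))
cv2.imwrite('pics/f8.png',V('top8').im)
E
```

```text
clock: 14.3
eef_pos: [0.5871, 0.1305, 0.1896]
tool_rot: [0.665, 0.747, -0.001, 0.0]
ft_force: [-0.2, -0.1, -0.3]
grip_width: 0.0
clock: 15.1
eef_pos: [0.5064, -0.0609, 0.1894]
tool_rot: [0.665, 0.747, -0.001, -0.001]
ft_force: [0.7, -0.3, -0.4]
grip_width: -0.0002
clock: 15.9
eef_pos: [0.5222, -0.1939, 0.1891]
tool_rot: [0.665, 0.747, -0.001, -0.001]
ft_force: [-0.3, 0.1, 0.5]
grip_width: -0.0
scene8 -40 7 z med 0.1002 min 0.0982
scene8 -30 11 z med 0.0992 min 0.0986
scene8 -20 9 z med 0.0996 min 0.0981
scene8 -10 6 z med 0.0995 min 0.0983
scene8 0 7 z med 0.1008 min 0.0983
scene8 10 7 z med 0.1012 min 0.0995
scene8 20 7 z med 0.1 min 0.0976
scene8 30 6 z med 0.1004 min 0.0985
scene8 40 6 z med 0.0991 min 0.0985
scene8 50 6 z med 0.0995 min 0.0986
scene8 80 2 z med 0.08 min 0.0765
scene8 90 4 z med 0.0809 min 0.0753
top8 -50 18 z med 0.098 min 0.0948
top8 -40 23 z med 0.0976 min 0.0928
top8 -30 24 z med 0.0975 min 0.0916
top8 -20 17 z med 0.0971 min 0.0946
top8 -10 22 z med 0.0981 min 0.095
top8 0 21 z med 0.0978 min 0.095
top8 10 19 z med 0.0979 min 0.0918
top8 20 24 z med 0.0982 min 0.094
top8 30 20 z med 0.0977 min 0.0942
top8 40 20 z med 0.0981 min 0.0934
top8 50 18 z med 0.0977 min 0.0948
top8 60 10 z med 0.0662 min 0.0577
top8 70 17 z med 0.0649 min 0.0393
top8 80 14 z med 0.0689 min 0.0586
top8 90 21 z med 0.0984 min 0.0789
```

View pics/z8.png

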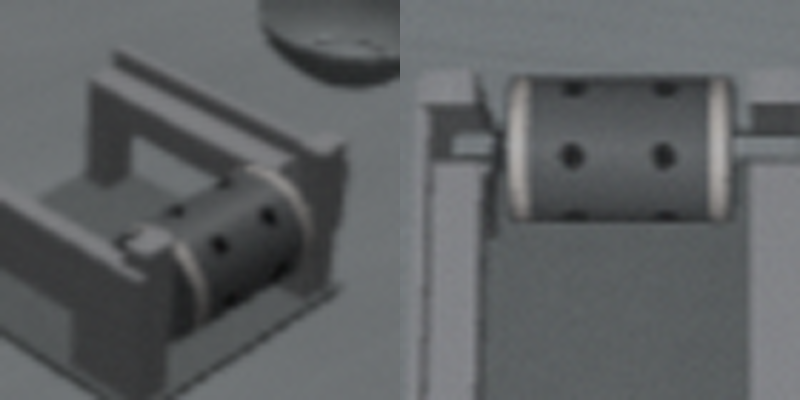

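View pics/f8.png

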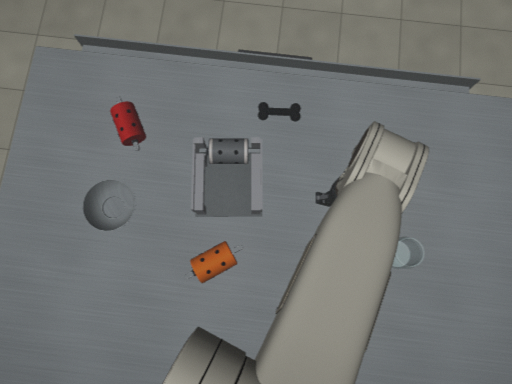

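Top crop: the drum is level, with its top at 98 mm from end to end. The plunger at (475,146) is at cup height (65–69 mm) below the lip, and the stub at (770,146) is in its cup. The bowl, bone and the two look-alikes haven't moved. The arm is clear, so I'm handing the job in.

```bash
python3 -c "
from go import *
a,b=V('scene0').im,V('scene8').im
for n,(u0,u1,v0,v1) in dict(jar=(100,140,200,245),comb=(140,185,250,300),bone=(265,310,235,265),bowl=(292,332,148,172)).items(): print(n,np.abs(a[v0:v1,u0:u1].astype(int)-b[v0:v1,u0:u1]).mean().round(2))
print(bot.job_done())"
```

```text
jar 1.55
comb 1.64
bone 1.87
bowl 1.54
the job is handed in; nothing more can be done
None
```

The tumbler is seated level in both cups and the job is handed in. It took about 16 s of the 40 s allowed.

- **Push:** I pushed the drum along the rails with two parted fingers until its axis stood at about x = 51.5 mm. The stub then dropped into the plain cup, with its top at about 69 mm. The push force stayed under about 9 N in the readings.
- **Press:** With the gripper shut, I pressed near the spring end. The drum hit a hard stop at 98 mm with 21 N on the tool.
- **Last checks:** With the arm clear, the drum top measured 97–98 mm along its whole length in the top view. The scene view read about 1–3 mm higher (99–101 mm), equally level. The plunger read 65–69 mm high, under the lip, and stayed there about 2 s after release.
- **Bystanders:** The bowl, jar, bone and comb patches in the scene image changed only by camera noise. The orange and red look-alikes appear unmoved in the top view.

No check failed. I did not see the snap past the lip directly; I infer it from the drum staying level and the plunger's height.

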